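# Clear the piled washer tins and parts onto their shelf pads

## Robot

A 6-joint arm with a two-finger parallel gripper is mounted at the origin on the work surface. World frame = base frame: x ahead of the robot, y to its left, z up, the work surface at z = 0. Lengths are in mm, angles in rad, forces in N, time in s.
With the tool pointing down it reaches from about 350 to 775 mm from the base axis. Payload 7.3 kg.
Tool frame: the origin (TCP) lies midway between the tips of the shut fingers; the grasp point (between the pads) lies 19 mm behind it; z points along the fingers, x is the direction in which the jaws open and shut, and the axes are right-handed (so a half turn about z gives the same grasp; the last joint's range is limited). The gripper opens to 92 mm and grips with 3 to 60 N. Pads are 19 mm wide; open, the fingers measure 130 mm over their backs; the gripper's body (75 mm by 190 mm) begins 47 mm behind the grasp point.
Start: joints at [1.096, 0.342, 1.524, -0, 1.275, -0.146], TCP at [169.512, 496.901, 226.741] pointing down, gripper open.
Joint ranges: [-2.53, 2.53], [-0.77, 2.02], [0.04, 2.7], [-1, 4.14], [0.28, 2.66], [-3.11, 3.11]. Speed limits (rad/s): [2.57, 2.57, 3.14, 3.14, 3.14, 3.14].

## Interface

Orientations are given as [roll, pitch, yaw] about the fixed x, y, z axes, in that order (R = Rz(yaw) Ry(pitch) Rx(roll)).
In Python, from plant import bot gives the robot as it stands.
- The arm moves only by the shell command python3 -m pendant 'ROWS' [OPENING]. ROWS is JSON, a list of rows, each an object with "linear": the shift along the world's x, y, z in mm, a list of three; "twist": the turn about the world's z in degrees. In form: [{"linear": [x, y, z], "twist": twist}, ...]. A call has 1 to 20 rows; each row is the pose to reach, as a shift and turn from the pose commanded when the call began; what a row does not reach only later rows make up. A row lasts 1/8 s, in which the tool goes at most 62.5 mm and 10.7 degrees, less where a joint would pass 70% of its speed; a pose out of reach is approached as far as the arm can. A call with a gripper value outside its range is refused whole. OPENING is the closure in counts, from 0 (fully open) to 255 (shut), set as the call begins (- or left out, the last holds). The fingers move at their own pace and stop on an object; the grip force is fixed at half the most. Time passes only in rows, so rows that repeat a pose let the fingers close. It gives the time, the measured TCP pose, the force and the opening at its end, in the units of the state.
- bot.get_obs(): the state, without advancing time (a new reading comes with each control period).
- bot.capture(name): name is "side" or "top"; returns a dict with "frame" (420x560x3 uint8, blue, green, red), "z_map" (420x560 float32, mm along the optical axis (not along the pixel's ray), 0 where there is no reading), "fx", "fy", "cx", "cy" (pixels), "rvec" (rotation vector, rad) and "tvec" (3), from world to camera coordinates, as OpenCV has them. Camera axes: x right, y down, z forward; pixel columns grow to the right and rows downward; lengths in mm; the calibration is good to about 2 mm. A picture is of the moment at which its call begins.
- bot.close_job(): hands the job in, once; it reports no verdict.
The state is a dict: "time": time; "joint_positions": joint angles; "dq": joint speeds; "tau": joint torques, N m; "tool_pos": TCP position; "tcp_rot": TCP orientation; "contact_force": force on the tool from outside, world axes, zero at the start; "moment": the same for the moment, N m; "grip_width": finger opening in mm.
Only numpy, scipy, OpenCV 4.12 (cv2) and the standard library are available. Lean on these libraries where they do the work, as an engineer would, in place of code of your own. Each camera call takes 0.05 s, during which the arm holds its last target. There are 200 camera calls.

## Task

Two piles of parts have been left on the tiled shelf: take them apart and stand each thing upright in the middle of its own black rubber pad: the big round tin on the big round pad, the oblong tin on the oblong pad with its long side along the pad's, the small round tin on the small round pad, the throttle cam, hub up, on the square pad, and the trim pin, head down, on the pad with the hole. Never tip the three tins, they are full of washers. Which thing stands on which tin differs from time to time, and the pads change places.

Things in the scene. Friction and masses are not known exactly. Their poses are not given: they have to be found in the camera images.
- round_tin: big round copper-coloured tin with a flat lid, 64 mm across, 30 mm tall, loose, bottom of one of the piles, standing on the tiled shelf (shelf top 25 mm above the work surface). Origin at the centre of its underside, z up.
- oblong_tin: oblong copper-coloured tin with a flat lid, 78 mm long (its x) by 52 mm wide (its y), 30 mm tall, loose, bottom of the other pile, standing on the shelf. Origin at the centre of its underside, z up.
- small_tin: small round copper-coloured tin with a flat lid, 44 mm across, 26 mm tall, loose; at the start it stands on the round tin or on the oblong tin and carries the cam. Origin at the centre of its underside, z up.
- cam: steel throttle cam: a flat egg-shaped plate 8 mm thick, 34 mm by 26 mm, with an upright round hub 18 mm across that rises from 8 to 28 mm above its underside; starts on top of the small tin. Origin on the hub's axis at the underside, z up along the hub, x towards the narrow nose (21 mm away). It may face any way on its pad.
- pin: rusty iron trim pin standing on its flat round head: head 30 mm across and 6 mm thick, shank 14 mm across above it, 50 mm tall in all; starts on whichever of the round and oblong tins does not carry the small tin. Origin at the centre of the head's underside, z up.
- pad_big_round: place of the big round tin: fixed black rubber disc, the biggest round one, 88 mm across, 5 mm thick, on the shelf. Origin at the centre of its underside.
- pad_oblong: place of the oblong tin: fixed black rubber oblong, 102 mm (its x) by 76 mm (its y), 5 mm thick, on the shelf. Origin at the centre of its underside.
- pad_small_round: place of the small tin: fixed black rubber disc without a hole, 68 mm across, 5 mm thick, on the shelf. Origin at the centre of its underside.
- pad_square: place of the cam: fixed black rubber square, 60 mm by 60 mm, 5 mm thick, on the shelf. Origin at the centre of its underside.
- pad_ring: place of the pin: fixed black rubber ring, 56 mm across with an 18 mm hole in the middle, 5 mm thick, on the shelf; the pin's head lies over the hole and does not go in. Origin at the centre of its underside.
Not all that is in view belongs to the job. What is shaped like the small_tin but green or turquoise is not meant.

How it is judged (in metres and radians):
At the end, for the whole second after the job is handed in: Each of the five things stands upright (within 0.1 rad) and at rest on its own pad, its underside 2 to 8 mm above the pad's underside (the pad is 5 mm thick), its origin within 12 mm of the pad's centre; the oblong tin's long side within 0.26 rad (15 degrees) of the pad's (horizontal distance between round_tin and pad_big_round below 0.012 m and z of round_tin in the frame of pad_big_round between 0.002 and 0.008 m and angle between each of round_tin, oblong_tin, small_tin, cam, pin's own z axis and vertical below 0.1 rad and linear speed of each of round_tin, oblong_tin, small_tin, cam, pin below 0.02 m/s and horizontal distance between oblong_tin and pad_oblong below 0.012 m and z of oblong_tin in the frame of pad_oblong between 0.002 and 0.008 m and horizontal distance between small_tin and pad_small_round below 0.012 m and z of small_tin in the frame of pad_small_round between 0.002 and 0.008 m and horizontal distance between cam and pad_square below 0.012 m and z of cam in the frame of pad_square between 0.002 and 0.008 m and horizontal distance between pin and pad_ring below 0.012 m and z of pin in the frame of pad_ring between 0.002 and 0.008 m and angle between the x axis of oblong_tin and the x axis of pad_oblong, either way round below 0.26 rad); the robot touches nothing.
It fails at once if a tin was tipped by more than 0.6 rad (angle between any of round_tin, oblong_tin, small_tin's own z axis and vertical above 0.6 rad).
It also fails if it takes over 128 s, if anything falls off the work surface, if the arm or the gripper's body presses on something with over 40 N, if the wrist force passes 120 N, or if a joint passes its speed limit or range.

## Working session

There is one attempt and no reset: what is moved stays moved. The work goes in short steps, Python scripts to look and compute and a shell command to move; the robot and the scene stay as the last step left them, time stands still between calls to the robot, and variables do not carry over. Pictures are saved under pics/ and viewed, about 12 in all and at most 16, crops included, and the job is handed in when it is done.

```bash
mkdir -p pics; ls; cat > h.py <<'E'
import numpy as np, cv2
from plant import bot
def cap(n):
    c=bot.capture(n); np.savez(f'{n}.npz',**c); return c
def load(n): return dict(np.load(f'{n}.npz'))
def cloud(c):
    z=c['z_map'].astype(float); v,u=np.mgrid[:z.shape[0],:z.shape[1]]
    P=np.stack([(u-c['cx'])/c['fx']*z,(v-c['cy'])/c['fy']*z,z],-1)
    R=cv2.Rodrigues(c['rvec'])[0]; W=(P-c['tvec'].reshape(3))@R
    W[z==0]=np.nan; return W
def ray(c,u,v,h):
    R=cv2.Rodrigues(c['rvec'])[0]; o=-R.T@c['tvec'].reshape(3)
    d=R.T@np.array([(u-c['cx'])/c['fx'],(v-c['cy'])/c['fy'],1.]); return o+d*(h-o[2])/d[2]
E
python3 - <<'E'
from h import *
for n in('top','side'):
    c=cap(n); cv2.imwrite(f'pics/{n}1.png',cv2.resize(c['frame'],None,fx=1.4,fy=1.4,interpolation=cv2.INTER_CUBIC))
    R=cv2.Rodrigues(c['rvec'])[0]; print(n,-R.T@c['tvec'].reshape(3),R[2],c['fx'])
print(bot.get_obs())
E
```

```text
pics
top [522.89008311  -2.56965562 945.93474945] [ 0.1426896   0.01710365 -0.9896197 ] 379.24017543359327
side [542.86002256 775.46731614 761.4700791 ] [ 0.10302213 -0.74142963 -0.66307506] 449.0512864730385
{'time': 0.1, 'joint_positions': array([ 1.09603788e+00,  3.42623751e-01,  1.52487777e+00, -1.97945787e-05,
        1.27539119e+00, -1.46007501e-01]), 'dq': array([-0.00091918, -0.00211652, -0.00282234,  0.00092753, -0.00118198,
        0.00052996]), 'tau': array([ 1.96139110e-03, -4.31996369e+01, -2.44693959e+01,  7.19117350e-02,
        5.26217488e-02, -1.18947896e-04]), 'tool_pos': array([169.33287594, 496.58158811, 226.14492294]), 'tcp_rot': array([-3.14142224e+00,  1.28897984e-03,  1.24205127e+00]), 'contact_force': array([ 0.15096077, -0.47260397, -0.11097725]), 'moment': array([ 0.00500519, -0.03945925,  0.00191107]), 'grip_width': 91.94353458331157}
```

View pics/top1.png

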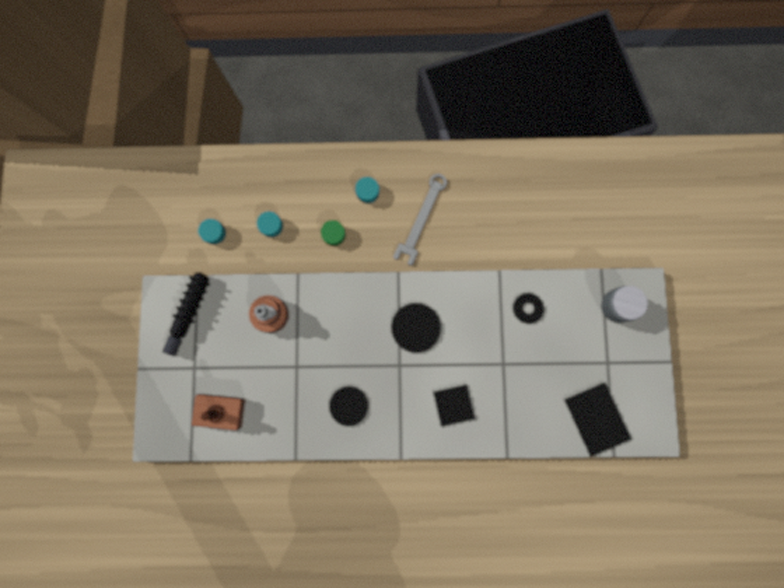

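View pics/side1.png

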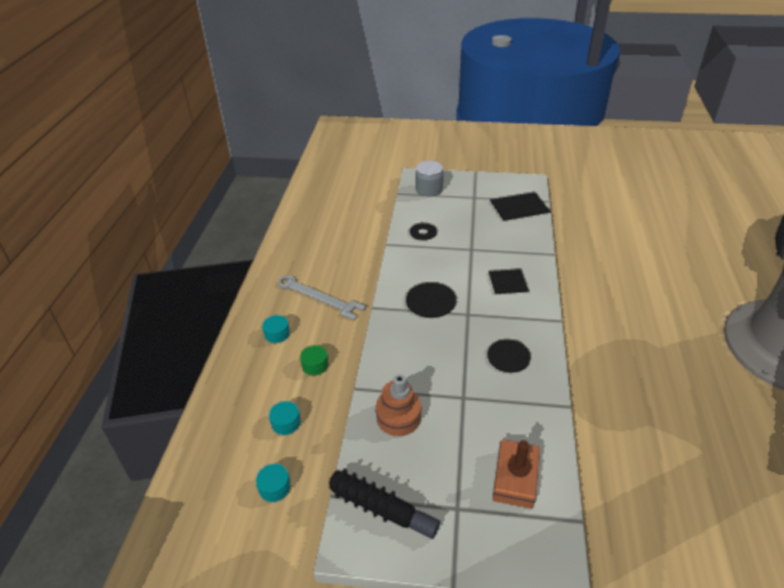

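Top (1.4x) shows: pile A at (267,313) = round tin + small tin + cam; pile B at (217,411) = oblong tin + pin. Pads are big round (416,328), small round (349,406), square (454,405), ring (528,308) and oblong (598,419). Possible mistakes: turquoise/green tins at (211,231), (269,223), (367,190), (333,232), the grey can at (629,303), the black brush at (186,312) and the spanner. None of these is copper, so none is chosen.

```bash
python3 - <<'E'
from h import *
c=load('top'); W=cloud(c); f=c['frame'].astype(int)
dark=((f.max(-1)<60)&(W[...,2]>15)&(W[...,2]<60)).astype(np.uint8)
dark[:190]=0
cs,_=cv2.findContours(dark,cv2.RETR_EXTERNAL,cv2.CHAIN_APPROX_NONE)
for k in cs:
    if cv2.contourArea(k)<120: continue
    p=np.array([ray(c,u,v,30)[:2] for u,v in k[:,0]]).astype(np.float32)
    r=cv2.minAreaRect(p); m=np.zeros_like(dark); cv2.drawContours(m,[k],-1,1,-1)
    print('pad',k[:,0].mean(0)*1.4,np.round(r[0],1),np.round(r[1],1),'ang',round(r[2],1),'z',np.nanmedian(W[...,2][m>0]))
# tall things
for nm,(u,v) in dict(A=(190,224),B=(155,294)).items():
    s=np.s_[v-28:v+28,u-28:u+28]; Z=W[s]
    for lo,hi in((45,62),(62,70),(74,86),(86,94),(95,115)):
        m=(Z[...,2]>lo)&(Z[...,2]<hi)
        if m.sum()<5: continue
        q=Z[m]; r=cv2.minAreaRect(q[:,:2].astype(np.float32))
        print(nm,lo,hi,m.sum(),np.round(np.median(q,0),1),[np.round(x,1) for x in r])
crop=np.hstack([cv2.resize(c['frame'][v-35:v+35,u-40:u+40],(400,350),interpolation=cv2.INTER_CUBIC) for u,v in((190,224),(155,294))])
cs=load('side'); crop2=np.hstack([cv2.resize(cs['frame'][v-30:v+22,u-30:u+30],(400,347),interpolation=cv2.INTER_CUBIC)[:250] for u,v in((285,292),(370,335))])
cv2.imwrite('pics/crop1.png',np.vstack([crop,crop2]))
E
```

```text
pad [348.41081081 405.48918919] [463.5  90.2] [61.9 60.5] ang 89.3 z 29.250037239314977
pad [453.71136364 405.09318182] [463.2 -87.6] [55.2 55.1] ang 11.6 z 29.22643251211856
pad [597.43664122 418.89923664] [ 437.3 -327.4] [99.3 73. ] ang 21.7 z 29.002424894153293
pad [415.3625     327.04583333] [596.1 -25.1] [79.8 79.9] ang 89.1 z 29.16772097511481
pad [528.05454545 307.69454545] [ 626.3 -220.9] [47.2 47.1] ang 43.3 z 28.888835226669997
pad [186.25511811 312.55275591] [626.3 374.6] [ 34.  145.5] ang 67.5 z 54.65060006220547
A 45 62 273 [611.2 216.4  54. ] [array([620.9, 226. ]), array([62.2, 62.3]), np.float64(0.3)]
A 74 86 171 [627.  221.1  80.3] [array([622.3, 223.3]), array([42.8, 42.1]), np.float64(88.7)]
A 86 94 60 [617.4 215.4  88.5] [array([617.7, 218.6]), array([24.8, 25.7]), np.float64(65.9)]
A 95 115 62 [618.8 222.9 108.2] [array([619.5, 224.4]), array([16.6, 16.9]), np.float64(70.6)]
B 45 62 708 [460.9 301.8  54.3] [array([458.2, 307.7]), array([78.3, 52.9]), np.float64(83.7)]
B 62 70 16 [459.  304.   62.9] [array([457.3, 306.5]), array([24.9, 21.6]), np.float64(27.9)]
B 74 86 13 [458.6 303.4  80.3] [array([457.2, 304.4]), array([13.4,  6.6]), np.float64(12.6)]
B 86 94 9 [456.9 302.8  90.4] [array([459. , 304.4]), array([13. ,  4.8]), np.float64(31.4)]
B 95 115 37 [458.  307.  103.9] [array([456.9, 308.5]), array([14. , 10.9]), np.float64(89.2)]
```

View pics/crop1.png

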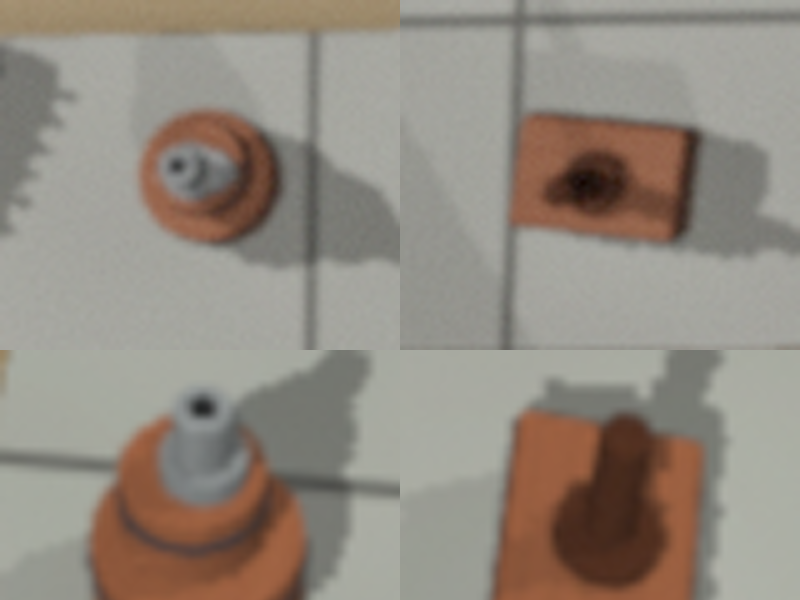

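```bash
python3 -m pendant '[{"linear":[150,-90,0],"twist":-20},{"linear":[150,-90,0],"twist":-20},{"linear":[150,-90,0],"twist":-20},{"linear":[300,-180,0],"twist":-45},{"linear":[300,-180,0],"twist":-45},{"linear":[300,-180,0],"twist":-45},{"linear":[450,-272.5,-60],"twist":-71},{"linear":[450,-272.5,-60],"twist":-71},{"linear":[450,-272.5,-60],"twist":-71},{"linear":[450,-272.5,-90],"twist":-71},{"linear":[450,-272.5,-90],"twist":-71},{"linear":[450,-272.5,-90],"twist":-71}]' 0
```

```text
time: 1.6
tool_pos: [619.5, 225.0, 137.8]
tcp_rot: [-3.141, -0.001, 0.004]
contact_force: [-0.1, 0.7, -0.4]
grip_width: 91.8
```

```bash
python3 -m pendant '[{"linear":[0,0,-20],"twist":0},{"linear":[0,0,-35],"twist":0},{"linear":[0,0,-45],"twist":0},{"linear":[0,0,-45],"twist":0},{"linear":[0,0,-45],"twist":0}]' 0; python3 -m pendant '[{"linear":[0,0,0],"twist":0},{"linear":[0,0,0],"twist":0},{"linear":[0,0,0],"twist":0},{"linear":[0,0,0],"twist":0},{"linear":[0,0,0],"twist":0},{"linear":[0,0,0],"twist":0},{"linear":[0,0,0],"twist":0},{"linear":[0,0,0],"twist":0}]' 255
python3 - <<'E'
from h import *
c=cap('side'); cv2.imwrite('pics/s2.png',cv2.resize(c['frame'][190:360,180:420],(790,560),interpolation=cv2.INTER_CUBIC))
E
```

```text
time: 2.22
tool_pos: [619.9, 224.6, 92.4]
tcp_rot: [-3.141, -0.001, 0.003]
contact_force: [-0.1, -1.1, -0.0]
grip_width: 91.9
time: 3.22
tool_pos: [619.5, 224.4, 91.7]
tcp_rot: [3.142, 0.0, 0.003]
contact_force: [-0.1, 0.5, -0.2]
grip_width: 17.4
```

View pics/s2.png

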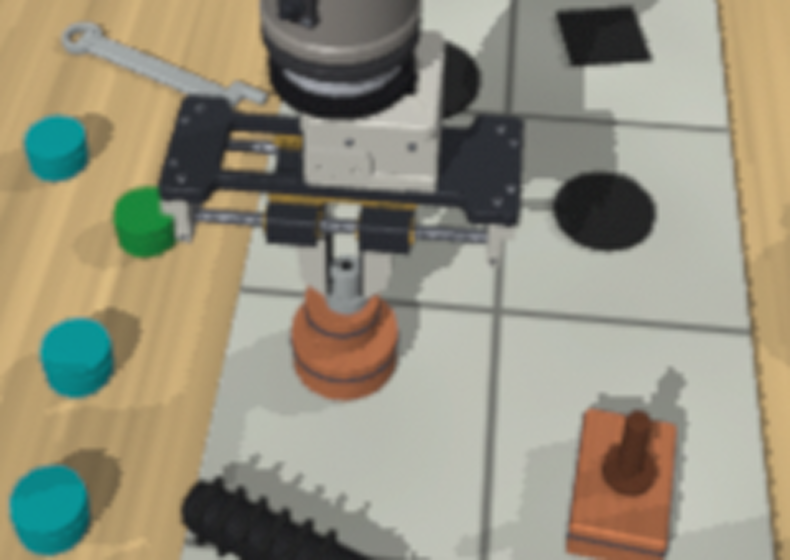

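```bash
python3 -m pendant '[{"linear":[0,0,15],"twist":0},{"linear":[0,0,40],"twist":0},{"linear":[-10,-20,50],"twist":0},{"linear":[-30,-60,50],"twist":0},{"linear":[-52,-104,50],"twist":0},{"linear":[-74,-148,50],"twist":0},{"linear":[-96,-192,50],"twist":0},{"linear":[-118,-236,50],"twist":0},{"linear":[-138,-276,40],"twist":0},{"linear":[-150,-300,20],"twist":0},{"linear":[-156,-312,0],"twist":0},{"linear":[-156,-312,-20],"twist":0},{"linear":[-156,-312,-35],"twist":0},{"linear":[-156,-312,-44],"twist":0},{"linear":[-156,-312,-44],"twist":0},{"linear":[-156,-312,-44],"twist":0}]' 255
python3 - <<'E'
from h import *
c=cap('side'); cv2.imwrite('pics/s3.png',cv2.resize(c['frame'][110:280,230:470],(790,560),interpolation=cv2.INTER_CUBIC))
E
```

```text
time: 5.28
tool_pos: [464.1, -87.7, 48.4]
tcp_rot: [3.141, -0.001, 0.003]
contact_force: [0.6, -0.3, -1.5]
grip_width: 17.3
```

View pics/s3.png

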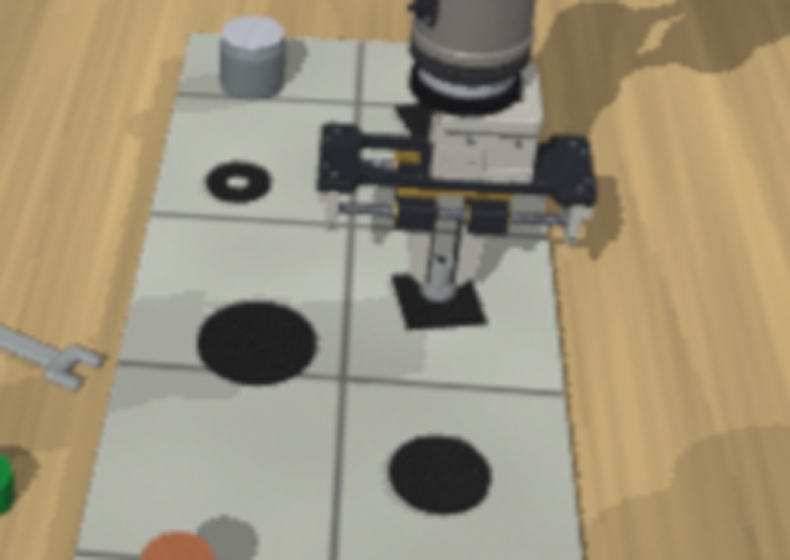

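```bash
python3 -m pendant '[{"linear":[0,0,-4],"twist":0},{"linear":[0,0,-7],"twist":0},{"linear":[0,0,-7],"twist":0},{"linear":[0,0,-7],"twist":0}]' 255; python3 -m pendant '[{"linear":[0,0,0],"twist":0},{"linear":[0,0,0],"twist":0},{"linear":[0,0,0],"twist":0},{"linear":[0,0,0],"twist":0},{"linear":[0,0,20],"twist":0},{"linear":[0,0,50],"twist":0},{"linear":[0,0,90],"twist":0},{"linear":[53,104,90],"twist":0},{"linear":[53,104,90],"twist":0},{"linear":[106,208,90],"twist":0},{"linear":[106,208,90],"twist":0},{"linear":[158.5,310.6,90],"twist":0},{"linear":[158.5,310.6,90],"twist":0},{"linear":[158.5,310.6,90],"twist":0},{"linear":[158.5,310.6,70],"twist":0},{"linear":[158.5,310.6,70],"twist":0}]' 0
python3 - <<'E'
from h import *
c=cap('top'); W=cloud(c); m=(W[...,2]>50)&(W[...,2]<62); m[:,:220]=0; m[:250]=0;m[:,380:]=0
q=W[m]; print(m.sum(),np.round(np.median(q,0),1)); print(cv2.minAreaRect(q[:,:2].astype(np.float32)))
cv2.imwrite('pics/t4.png',np.hstack([cv2.resize(c['frame'][260:320,290:360],(400,343)),cv2.resize(c['frame'][180:260,150:243],(398,343))]))
E
```

```text
time: 5.82
tool_pos: [463.6, -87.6, 40.7]
tcp_rot: [3.142, -0.0, 0.003]
contact_force: [-0.3, 0.6, -0.5]
grip_width: 17.1
time: 7.82
tool_pos: [620.6, 222.0, 109.0]
tcp_rot: [3.14, 0.004, 0.002]
contact_force: [-0.6, 0.1, -0.3]
grip_width: 91.8
52 [463.1 -87.2  56.8]
((464.1173400878906, -86.31101989746094), (15.765817642211914, 16.00694465637207), 86.09925842285156)
```

View pics/t4.png

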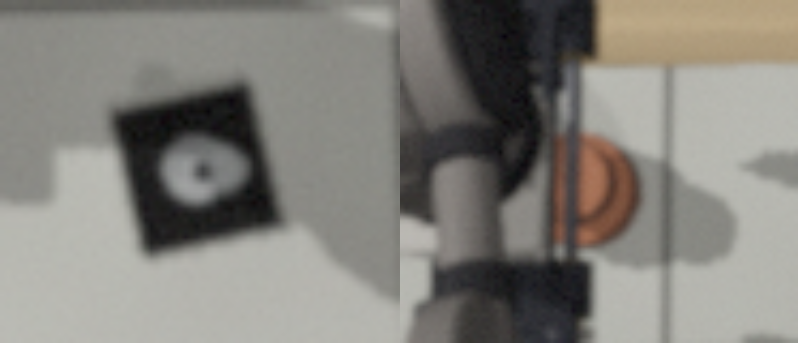

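Cam stands hub-up mid-pad at (464,-86), 1.5 mm off. Next the small tin.

```bash
python3 -m pendant '[{"linear":[0,0,-20],"twist":0},{"linear":[0,0,-40],"twist":0},{"linear":[0,0,-50],"twist":0},{"linear":[0,0,-50],"twist":0},{"linear":[0,0,-50],"twist":0}]' 0; python3 -m pendant '[{"linear":[0,0,0],"twist":0},{"linear":[0,0,0],"twist":0},{"linear":[0,0,0],"twist":0},{"linear":[0,0,0],"twist":0},{"linear":[0,0,0],"twist":0},{"linear":[0,0,0],"twist":0}]' 255
```

```text
time: 8.5
tool_pos: [622.6, 223.0, 61.8]
tcp_rot: [-3.141, -0.002, 0.003]
contact_force: [-1.2, 0.4, -0.3]
grip_width: 91.9
time: 9.25
tool_pos: [622.0, 223.0, 60.7]
tcp_rot: [-3.142, -0.0, 0.003]
contact_force: [0.3, 0.1, -0.8]
grip_width: 43.2
```

```bash
python3 -m pendant '[{"linear":[0,0,8],"twist":0},{"linear":[0,0,25],"twist":0},{"linear":[-10,-8,35],"twist":0},{"linear":[-30,-25,35],"twist":0},{"linear":[-55,-46,35],"twist":0},{"linear":[-80,-67,35],"twist":0},{"linear":[-105,-88,35],"twist":0},{"linear":[-130,-109,35],"twist":0},{"linear":[-150,-126,25],"twist":0},{"linear":[-158.5,-133,10],"twist":0},{"linear":[-158.5,-133,-5],"twist":0},{"linear":[-158.5,-133,-17],"twist":0},{"linear":[-158.5,-133,-22],"twist":0},{"linear":[-158.5,-133,-25],"twist":0},{"linear":[-158.5,-133,-25],"twist":0},{"linear":[-158.5,-133,-25],"twist":0}]' 255
```

```text
time: 11.25
tool_pos: [463.7, 90.1, 36.0]
tcp_rot: [-3.142, -0.001, 0.003]
contact_force: [-0.7, 0.3, -0.3]
grip_width: 43.3
```

```bash
python3 -m pendant '[{"linear":[0,0,0],"twist":0},{"linear":[0,0,0],"twist":0},{"linear":[0,0,0],"twist":0},{"linear":[0,0,0],"twist":0},{"linear":[0,0,20],"twist":0},{"linear":[0,0,50],"twist":0},{"linear":[50,45,60],"twist":0},{"linear":[50,45,60],"twist":0},{"linear":[100,90,60],"twist":0},{"linear":[100,90,60],"twist":0},{"linear":[157.5,136,60],"twist":0},{"linear":[157.5,136,60],"twist":0},{"linear":[157.5,136,60],"twist":0},{"linear":[157.5,136,60],"twist":0}]' 0
python3 - <<'E'
from h import *
c=cap('side'); W=cloud(c); 
def blk(cx,cy,lo,hi,r=45):
    m=(abs(W[...,0]-cx)<r)&(abs(W[...,1]-cy)<r)&(W[...,2]>lo)&(W[...,2]<hi)
    q=W[m]; print(m.sum(),[np.round(x,1) for x in cv2.minAreaRect(q[:,:2].astype(np.float32))],np.median(q[:,2]))
blk(463,90,51,60); blk(621,226,51,59); blk(457,307,98,108)
cv2.imwrite('pics/s5.png',cv2.resize(c['frame'][190:360,200:440],(790,560),interpolation=cv2.INTER_CUBIC))
E
```

```text
time: 13.0
tool_pos: [619.9, 225.0, 95.6]
tcp_rot: [3.141, 0.001, 0.002]
contact_force: [0.4, 0.1, 0.1]
grip_width: 92.0
254 [array([462.7,  94. ]), array([42.4, 42.5]), np.float64(7.5)] 57.915538155496236
674 [array([620., 229.]), array([61.2, 64.2]), np.float64(7.6)] 56.745745440542464
61 [array([455.7, 310.7]), array([11.8, 13.7]), np.float64(1.2)] 105.88662564610888
```

View pics/s5.png

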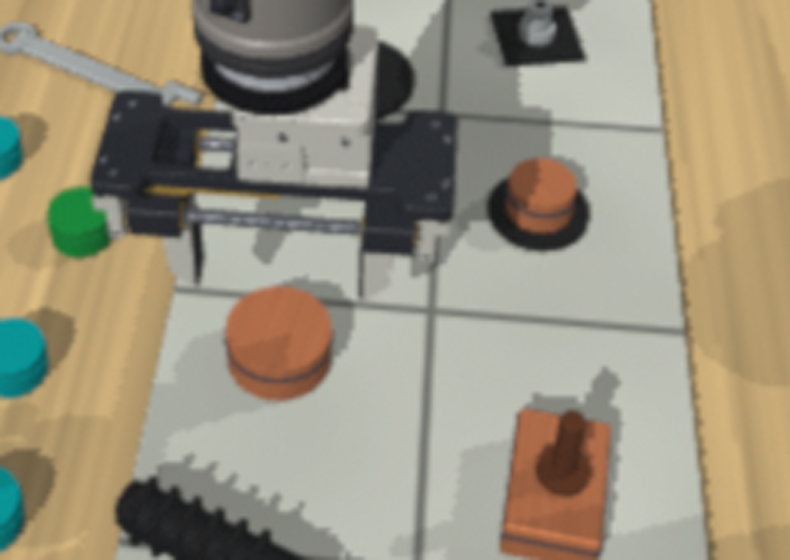

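Small tin stands centred on its pad. Now the round tin.

```bash
python3 -m pendant '[{"linear":[0,1,-20],"twist":0},{"linear":[0,1,-40],"twist":0},{"linear":[0,1,-56],"twist":0},{"linear":[0,1,-64],"twist":0},{"linear":[0,1,-64],"twist":0},{"linear":[0,1,-64],"twist":0}]' 0; python3 -m pendant '[{"linear":[0,0,0],"twist":0},{"linear":[0,0,0],"twist":0},{"linear":[0,0,0],"twist":0},{"linear":[0,0,0],"twist":0},{"linear":[0,0,0],"twist":0}]' 255
```

```text
time: 13.8
tool_pos: [621.5, 227.1, 32.5]
tcp_rot: [-3.141, -0.001, 0.003]
contact_force: [-0.0, -0.9, 0.3]
grip_width: 91.9
time: 14.42
tool_pos: [621.1, 227.0, 31.9]
tcp_rot: [-3.142, -0.0, 0.003]
contact_force: [-1.0, 0.5, 1.9]
grip_width: 63.3
```

```bash
python3 -m pendant '[{"linear":[0,0,6],"twist":0},{"linear":[0,0,20],"twist":0},{"linear":[-1,-12,30],"twist":0},{"linear":[-4,-40,30],"twist":0},{"linear":[-7,-72,30],"twist":0},{"linear":[-10,-104,30],"twist":0},{"linear":[-13,-136,30],"twist":0},{"linear":[-17,-168,30],"twist":0},{"linear":[-20,-200,30],"twist":0},{"linear":[-23,-230,30],"twist":0},{"linear":[-25,-248,25],"twist":0},{"linear":[-25,-252,15],"twist":0},{"linear":[-25,-252,9],"twist":0},{"linear":[-25,-252,5.5],"twist":0},{"linear":[-25,-252,5],"twist":0},{"linear":[-25,-252,5],"twist":0}]' 255; python3 -m pendant '[{"linear":[0,0,0],"twist":0},{"linear":[0,0,0],"twist":0},{"linear":[0,0,0],"twist":0},{"linear":[0,0,0],"twist":0},{"linear":[0,0,20],"twist":0},{"linear":[0,0,50],"twist":0},{"linear":[0,0,90],"twist":0},{"linear":[0,0,120],"twist":0}]' 0
```

```text
time: 16.42
tool_pos: [596.0, -24.1, 36.9]
tcp_rot: [-3.141, -0.0, 0.004]
contact_force: [-1.3, 1.7, -0.7]
grip_width: 63.5
time: 17.42
tool_pos: [596.3, -25.2, 158.5]
tcp_rot: [3.141, -0.002, 0.003]
contact_force: [0.8, 0.3, -1.3]
grip_width: 91.8
```

```bash
python3 -m pendant '[{"linear":[-46,110,0],"twist":0},{"linear":[-46,110,0],"twist":0},{"linear":[-92,220,0],"twist":0},{"linear":[-92,220,0],"twist":0},{"linear":[-139,333,0],"twist":0},{"linear":[-139,333,0],"twist":0},{"linear":[-139,333,0],"twist":0},{"linear":[-139,333,-30],"twist":0},{"linear":[-139,333,-55],"twist":0},{"linear":[-139,333,-80],"twist":0},{"linear":[-139,333,-90],"twist":0},{"linear":[-139,333,-90],"twist":0},{"linear":[-139,333,-90],"twist":0}]' 0; python3 -m pendant '[{"linear":[0,0,0],"twist":0},{"linear":[0,0,0],"twist":0},{"linear":[0,0,0],"twist":0},{"linear":[0,0,0],"twist":0},{"linear":[0,0,0],"twist":0},{"linear":[0,0,0],"twist":0},{"linear":[0,0,0],"twist":0},{"linear":[0,0,0],"twist":0}]' 255
python3 - <<'E'
from h import *
c=cap('side'); W=cloud(c); 
def blk(cx,cy,lo,hi,r=45):
    m=(abs(W[...,0]-cx)<r)&(abs(W[...,1]-cy)<r)&(W[...,2]>lo)&(W[...,2]<hi)
    q=W[m]; print(m.sum(),[np.round(x,1) for x in cv2.minAreaRect(q[:,:2].astype(np.float32))],np.median(q[:,2]))
blk(596,-25,51,66);blk(458,308,48,60)
cv2.imwrite('pics/s6.png',cv2.resize(c['frame'][190:390,260:500],(670,560),interpolation=cv2.INTER_CUBIC))
E
```

```text
time: 19.05
tool_pos: [457.8, 308.0, 67.7]
tcp_rot: [-3.141, -0.002, 0.003]
contact_force: [-0.1, 0.6, 0.3]
grip_width: 91.9
time: 20.05
tool_pos: [457.0, 308.0, 66.7]
tcp_rot: [3.142, -0.0, 0.003]
contact_force: [0.0, 0.0, 0.5]
grip_width: 16.3
463 [array([595.5, -22.3]), array([63.1, 64.5]), np.float64(24.3)] 62.07470779231664
636 [array([457.9, 318.5]), array([62.8, 53. ]), np.float64(83.1)] 56.34860525283264
```

View pics/s6.png

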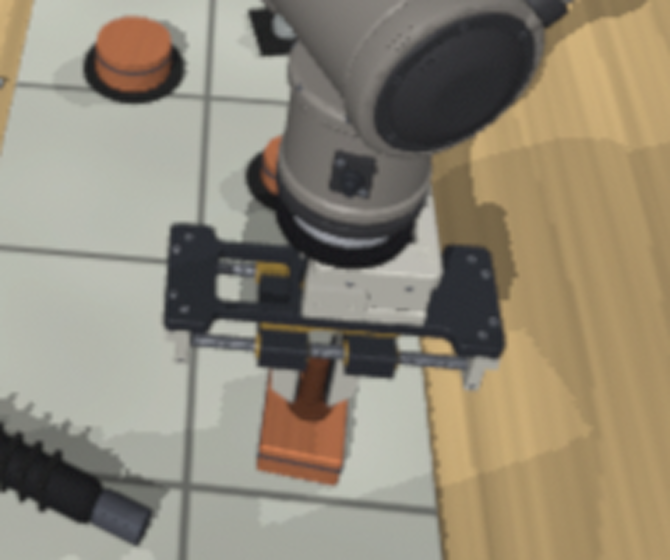

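```bash
python3 -m pendant '[{"linear":[0,0,0],"twist":0},{"linear":[0,0,0],"twist":0},{"linear":[0,0,0],"twist":0},{"linear":[0,0,10],"twist":0},{"linear":[0,0,30],"twist":0},{"linear":[0,0,45],"twist":0}]' 255; python3 -m pendant '[{"linear":[5,-15,0],"twist":0},{"linear":[16,-50,0],"twist":0},{"linear":[31,-95,0],"twist":0},{"linear":[45,-140,0],"twist":0},{"linear":[60,-185,0],"twist":0},{"linear":[74,-230,0],"twist":0},{"linear":[88,-275,0],"twist":0},{"linear":[103,-320,0],"twist":0},{"linear":[117,-365,0],"twist":0},{"linear":[132,-410,0],"twist":0},{"linear":[146,-455,0],"twist":0},{"linear":[158,-495,-5],"twist":0},{"linear":[166,-520,-20],"twist":0},{"linear":[169.5,-529,-40],"twist":0},{"linear":[169.5,-529,-55],"twist":0},{"linear":[169.5,-529,-60],"twist":0},{"linear":[169.5,-529,-60],"twist":0}]' 255
python3 - <<'E'
from h import *
c=cap('side'); cv2.imwrite('pics/s7.png',cv2.resize(c['frame'][90:220,210:400],(790,540),interpolation=cv2.INTER_CUBIC))
E
```

```text
time: 20.85
tool_pos: [457.4, 308.2, 113.1]
tcp_rot: [-3.141, -0.001, 0.003]
contact_force: [-0.1, -0.2, 0.1]
grip_width: 13.4
time: 22.98
tool_pos: [626.4, -219.8, 51.5]
tcp_rot: [-3.141, 0.001, 0.004]
contact_force: [0.3, 0.1, -0.5]
grip_width: 13.6
```

View pics/s7.png

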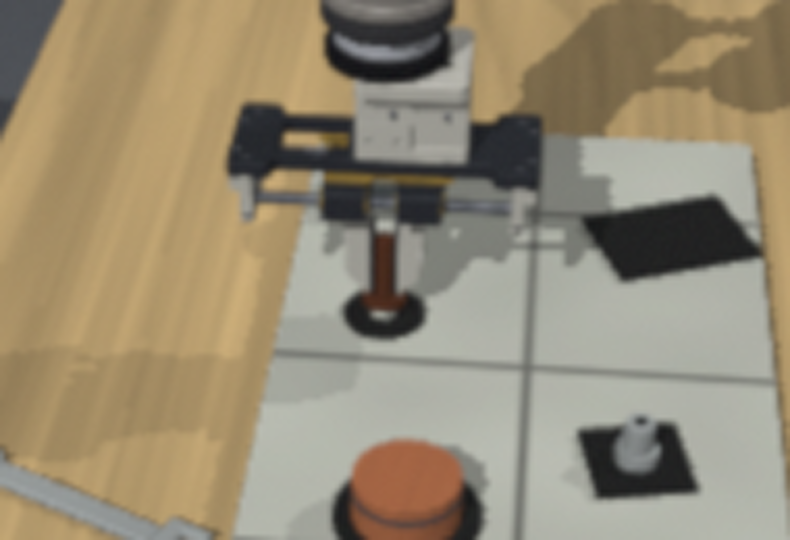

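```bash
python3 -m pendant '[{"linear":[0,0,-5],"twist":0},{"linear":[0,0,-9],"twist":0},{"linear":[0,0,-10],"twist":0},{"linear":[0,0,-10],"twist":0},{"linear":[0,0,-10],"twist":0}]' 255; python3 -m pendant '[{"linear":[0,0,0],"twist":0},{"linear":[0,0,0],"twist":0},{"linear":[0,0,0],"twist":0},{"linear":[0,0,0],"twist":0},{"linear":[0,0,0],"twist":0},{"linear":[0,0,30],"twist":0},{"linear":[0,0,70],"twist":0},{"linear":[0,0,115],"twist":0},{"linear":[-60,180,115],"twist":0},{"linear":[-60,180,115],"twist":0},{"linear":[-60,180,115],"twist":0},{"linear":[-120,360,115],"twist":0},{"linear":[-120,360,115],"twist":0},{"linear":[-120,360,115],"twist":0},{"linear":[-168.5,529,100],"twist":-6.3},{"linear":[-168.5,529,80],"twist":-6.3},{"linear":[-168.5,529,60],"twist":-6.3},{"linear":[-168.5,529,60],"twist":-6.3},{"linear":[-168.5,529,60],"twist":-6.3},{"linear":[-168.5,529,60],"twist":-6.3}]' 0
python3 - <<'E'
from h import *
c=cap('top'); W=cloud(c); 
def blk(cx,cy,lo,hi,r=48):
    m=(abs(W[...,0]-cx)<r)&(abs(W[...,1]-cy)<r)&(W[...,2]>lo)&(W[...,2]<hi)
    q=W[m]; print(m.sum(),[np.round(x,1) for x in cv2.minAreaRect(q[:,:2].astype(np.float32))],np.median(q[:,2]))
blk(596,-25,55,66);blk(463,90,50,60);blk(463,-88,55,62);blk(626,-221,70,90)
for n,c in(('top',c),('side',cap('side'))):
  cv2.imwrite(f'pics/{n}8.png',cv2.resize(c['frame'],None,fx=1.4,fy=1.4,interpolation=cv2.INTER_CUBIC))
E
```

```text
time: 23.65
tool_pos: [626.6, -221.1, 41.7]
tcp_rot: [3.141, -0.0, 0.003]
contact_force: [0.2, 0.3, -0.2]
grip_width: 12.9
time: 26.15
tool_pos: [459.1, 307.1, 102.7]
tcp_rot: [-3.141, -0.002, -0.109]
contact_force: [-0.5, -0.1, -0.2]
grip_width: 91.8
571 [array([596.1, -24.4]), array([61.7, 62. ]), np.float64(63.2)] 59.28739569009249
282 [array([465.,  91.]), array([39.7, 41. ]), np.float64(89.2)] 55.107530522734976
42 [array([464.1, -87. ]), array([14.2, 15.7]), np.float64(89.5)] 57.7016595586035
32 [array([ 625.9, -219.2]), array([11.8, 11.7]), np.float64(85.9)] 78.45822254971554
```

View pics/side8.png

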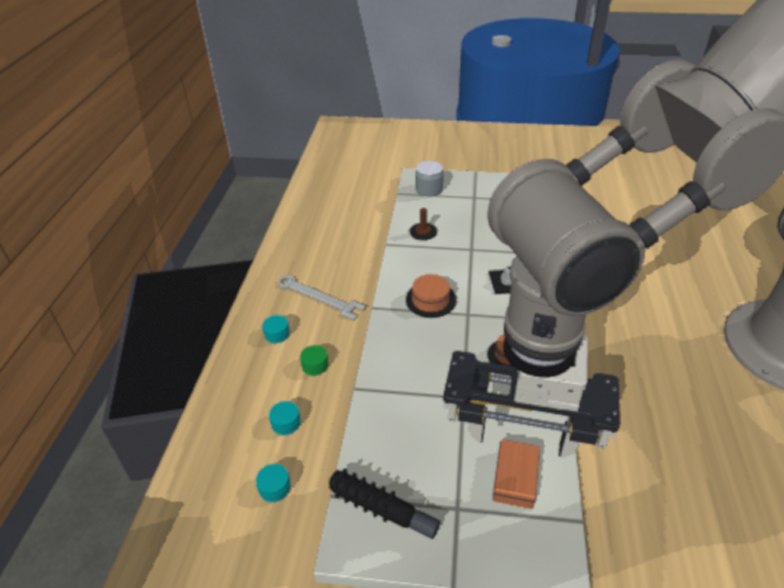

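Four things are in place; the oblong tin is bare at (518,470) with the jaws aligned across it.

```bash
python3 -m pendant '[{"linear":[0,0,-25],"twist":0},{"linear":[0,0,-45],"twist":0},{"linear":[0,0,-62],"twist":0},{"linear":[0,0,-70],"twist":0},{"linear":[0,0,-70],"twist":0},{"linear":[0,0,-70],"twist":0}]' 0; python3 -m pendant '[{"linear":[0,0,0],"twist":0},{"linear":[0,0,0],"twist":0},{"linear":[0,0,0],"twist":0},{"linear":[0,0,0],"twist":0},{"linear":[0,0,0],"twist":0},{"linear":[0,0,0],"twist":0}]' 255
```

```text
time: 27.0
tool_pos: [458.6, 308.1, 32.5]
tcp_rot: [-3.141, -0.001, -0.108]
contact_force: [0.2, -0.7, 0.3]
grip_width: 91.4
time: 27.75
tool_pos: [457.9, 308.0, 31.7]
tcp_rot: [3.142, 0.0, -0.107]
contact_force: [-0.6, 0.9, 0.6]
grip_width: 51.9
```

```bash
python3 -m pendant '[{"linear":[0,0,6],"twist":0},{"linear":[0,0,20],"twist":0},{"linear":[0,0,45],"twist":0},{"linear":[0,0,65],"twist":0},{"linear":[0,-10,75],"twist":0},{"linear":[0,-40,75],"twist":-3},{"linear":[-2,-80,75],"twist":-7},{"linear":[-4,-120,75],"twist":-11},{"linear":[-6,-160,75],"twist":-15},{"linear":[-8,-200,75],"twist":-19},{"linear":[-9,-240,75],"twist":-23},{"linear":[-10,-280,75],"twist":-27},{"linear":[-11,-320,75],"twist":-31},{"linear":[-12,-360,75],"twist":-35},{"linear":[-14,-400,75],"twist":-39},{"linear":[-16,-440,75],"twist":-43},{"linear":[-18,-480,75],"twist":-47},{"linear":[-20,-520,75],"twist":-51},{"linear":[-21,-550,75],"twist":-54},{"linear":[-21,-570,75],"twist":-56}]' 255; python3 -m pendant '[{"linear":[0,-25,0],"twist":-2},{"linear":[0,-50,-5],"twist":-4},{"linear":[0,-65,-20],"twist":-6},{"linear":[0,-65,-40],"twist":-6},{"linear":[0,-65,-55],"twist":-6},{"linear":[0,-65,-60],"twist":-6},{"linear":[0,-65,-60],"twist":-6}]' 255
python3 - <<'E'
from h import *
c=cap('side'); cv2.imwrite('pics/s9.png',cv2.resize(c['frame'][90:220,260:450],(790,540),interpolation=cv2.INTER_CUBIC))
E
```

```text
time: 30.25
tool_pos: [436.2, -263.5, 106.7]
tcp_rot: [3.141, 0.0, -1.087]
contact_force: [1.0, 0.6, -2.8]
grip_width: 52.0
time: 31.12
tool_pos: [437.1, -326.8, 46.5]
tcp_rot: [3.141, 0.0, -1.189]
contact_force: [0.3, -0.2, -2.1]
grip_width: 51.7
```

View pics/s9.png

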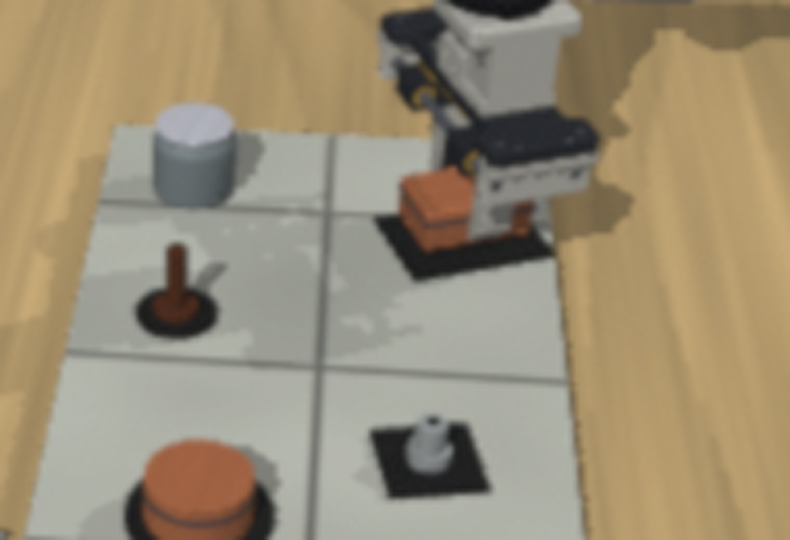

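The tin hovers 10 mm over the oblong pad, with its long side parallel to it. Lower and release.

```bash
python3 -m pendant '[{"linear":[0,0,-5],"twist":0},{"linear":[0,0,-9],"twist":0},{"linear":[0,0,-10],"twist":0},{"linear":[0,0,-10],"twist":0},{"linear":[0,0,-10],"twist":0}]' 255; python3 -m pendant '[{"linear":[0,0,0],"twist":0},{"linear":[0,0,0],"twist":0},{"linear":[0,0,0],"twist":0},{"linear":[0,0,0],"twist":0},{"linear":[0,0,0],"twist":0},{"linear":[0,0,30],"twist":0},{"linear":[0,0,70],"twist":0},{"linear":[0,0,120],"twist":0},{"linear":[0,0,160],"twist":0},{"linear":[-100,-40,180],"twist":0},{"linear":[-200,-80,180],"twist":0},{"linear":[-200,-80,180],"twist":0},{"linear":[-200,-80,180],"twist":0},{"linear":[-200,-80,180],"twist":0},{"linear":[-200,-80,180],"twist":0}]' 0
python3 - <<'E'
from h import *
c=cap('top'); W=cloud(c); 
def blk(cx,cy,lo,hi,r=48):
    m=(abs(W[...,0]-cx)<r)&(abs(W[...,1]-cy)<r)&(W[...,2]>lo)&(W[...,2]<hi)
    q=W[m]; print(m.sum(),[np.round(x,1) for x in cv2.minAreaRect(q[:,:2].astype(np.float32))],np.median(q[:,2]))
blk(596,-25,55,66);blk(463,90,50,60);blk(463,-88,55,62);blk(626,-221,70,90);blk(437,-327,54,66)
cv2.imwrite('pics/top10.png',cv2.resize(c['frame'][170:350,80:500],(800,343),interpolation=cv2.INTER_CUBIC))
E
```

```text
time: 31.8
tool_pos: [437.1, -327.1, 36.8]
tcp_rot: [-3.142, -0.0, -1.189]
contact_force: [-0.7, 0.2, -4.0]
grip_width: 51.9
time: 33.67
tool_pos: [237.5, -406.7, 216.7]
tcp_rot: [-3.141, -0.0, -1.189]
contact_force: [-0.3, 0.2, -0.3]
grip_width: 91.5
571 [array([596.1, -24.4]), array([61.9, 62.1]), np.float64(61.0)] 59.272622969393986
280 [array([465. ,  91.2]), array([39.9, 41. ]), np.float64(89.6)] 55.168140766744884
47 [array([464.1, -87.2]), array([14.1, 15.9]), np.float64(89.4)] 57.416186008830714
31 [array([ 626.1, -219.2]), array([11.6, 12.1]), np.float64(85.0)] 79.01287427334321
811 [array([ 438.6, -327.5]), array([78.4, 53.3]), np.float64(21.2)] 58.80014707793985
```

View pics/top10.png

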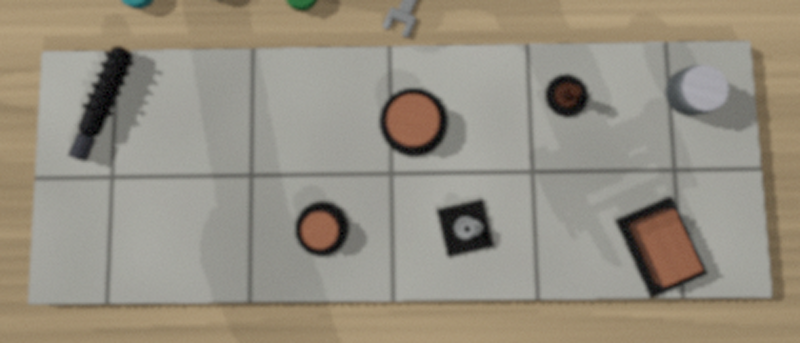

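All five things stand centred on their pads, and the robot is clear of everything.

```bash
python3 -c "from plant import bot; print(bot.close_job())"
```

```text
the job is handed in; nothing more can be done
None
```

The job is handed in. I took both piles apart and stood all five things on their own pads. The order was cam, small tin, round tin, pin, oblong tin, and I moved the arm clear before handing in, at about 34 s of the 128 s allowed.

My last top-camera check put all five within about 2 mm of their pad centres. The top heights matched upright seating on the pads, and the oblong tin was within 1° of its pad's long side. I never saw a tin tip, and the force readings I got back stayed at a few newtons.

The two cameras disagreed by about 3 mm in y, which is well inside the 12 mm tolerance. None of the checks failed.

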